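Open the battery bay of a bench tester with a release pin

ROBOT

A 6-joint arm with a two-finger parallel gripper is mounted at the origin on a cart in front of the work surface, level with it; the furniture and walls round the work are solid. World frame = base frame: x ahead of the robot, y to its left, z up, the work surface at z = 0. Lengths are in m, angles in degrees, forces in N, time in s.
With the tool pointing down it reaches from about 0.25 to 0.725 m from the base axis. Payload 9.7 kg.
Tool frame: the origin (TCP) lies between the finger pads; the fingertips stand 19 mm ahead of it and the grasp point (between the pads) is the TCP; z points along the fingers, y is the line along which they close (so a half turn about z gives the same grasp; the last joint's range is limited). The gripper opens to 85 mm and grips with 20 to 120 N. Pads are 22 mm wide; open, the fingers measure 114 mm over their backs; the gripper's body (76 mm by 85 mm) begins 54 mm behind the grasp point. The pads swing forward as they close: fully open they stand 13 mm farther back than shut.
Start: joints at [67.38, 4.979, 10.078, 95.1, 0, 90], TCP at [0.212, 0.508, 0.25] pointing down, gripper open.
Joint ranges: [-179.16, 179.16], [-48.56, 103.87], [-65.8, 70.77], [-126.05, 130.52], [-82.76, 87.17], [-180, 180]. Speed limits (degrees/s): [127.2, 127.2, 147.25, 180, 180, 180].

INTERFACE

Orientations are given as [roll, pitch, yaw] about the fixed x, y, z axes, in that order (R = Rz(yaw) Ry(pitch) Rx(roll)).
In Python, from workcell import telemetry, camera, calibration, workorder gives the robot as it stands.
- The arm moves only by the tool play_rows, never from a script. Its argument "increments" is a list of rows, each a list of 3 entries, a list of its own where there are three numbers: the shift along the tool's x, y, z in mm, then the turn, a rotation vector about the tool's x, y, z in degrees, then the closure, from 0 (fully open) to 1 (shut). In form: [[[x, y, z], [ax, ay, az], jaw], ...]. A call has 1 to 20 rows; each row is the pose to reach, as a shift and turn from the pose commanded when the call began, along the tool's axes at that moment; what a row does not reach only later rows make up. A row lasts 1/10 s, in which the tool goes at most 50 mm and 8.59 degrees, less where a joint would pass 70% of its speed; a pose out of reach is approached as far as the arm can. A call with a gripper value outside its range is refused whole. The fingers move at their own pace and stop on an object; "grip_force" is the grip in N (left out, the last holds). Time passes only in rows, so rows that repeat a pose let the fingers close. It gives the time, the measured TCP pose, the force, the opening and the grip force at its end, in the units of the state.
- telemetry.get_obs(): the state, without advancing time (a new reading comes with each control period).
- camera(name): name is "side" or "top" or "wrist"; returns (picture, depth): 400x640x3 uint8, red, green, blue; 400x640 float32, m along the optical axis (not along the pixel's ray), 0 where there is no reading.
- calibration(name): a dict with "vertical_fov" (degrees; the focal length in pixels is half the picture's height over the tangent of half this angle, whatever the lens; pixels are square), "cx", "cy" (the principal point, pixels), "k1" (the pictures are not rectified: a ray, as slopes to the right and down, at radius r is drawn at 1 + k1 r^2 times it, then the intrinsics apply), "rvec" (rotation vector, rad) and "tvec" (3), from world to camera coordinates, as OpenCV has them; the wrist camera has in their place "hand_eye" (4x4, takes a point from camera to tool coordinates, whose origin is the TCP and whose axes are the flange's). Camera axes: x right, y down, z forward; pixel columns grow to the right and rows downward; lengths in m; the calibration is good to about 2 mm. A picture is of the moment at which its call begins: read the wrist's pose just before it. calibration takes no time and is no camera call.
- workorder.job_done(): hands the job in; it is judged then, once.
The state is a dict: "time": time; "q": joint angles; "qd": joint speeds; "joint_efforts": joint torques, N m; "ee_pos": TCP position; "tcp_rot": TCP orientation; "wrist_force": force on the tool from outside, world axes, zero at the start; "torque": the same for the moment, N m; "opening": finger opening in m; "grasp_force": force on a finger pad.
Only numpy, scipy, OpenCV 4.12 (cv2) and the standard library are available. Lean on these libraries where they do the work, as an engineer would, in place of code of your own. Each camera call takes 0.05 s, during which the arm holds its last target. There are 200 camera calls.

TASK

Open the battery bay of the bench tester: take the pin tool from its stand, press the release catch down at the bottom of the recess in the cover with the pin, and keep it down while you push the cover fully open with the pin. Then take the pin out and put the tool back in its stand. Be gentle, go by feel (the pin's length differs each time), work the cover and catch with the pin alone (no fingers), and leave the jar, the drive and the reel alone.

Things in the scene. Friction and masses are not known exactly. Their poses are not given: they have to be found in the camera images.
- recess_mouth (a point): Centre of the mouth of the recess, level with the upper face of the black cover (82 x 64 x 10 mm, ribbed), 56 mm above the worktop; moves with the cover. Its -x axis is the way the cover opens. Recess: 13 x 13 mm square hole, 12 mm from the cover's leading edge. The face of the grey catch in it (11 x 11 mm) is 8 mm below the mouth. The pin on the recess's wall pushes the cover; that takes 3 N.
- tester_deck (a point): Middle of the upper face (44 mm above the worktop) of the fixed grey bench tester, a box 160 x 110 mm (x, y); same axes as the recess. The cover runs on it between two low black rails (53 mm above the worktop) along x; when shut, its recess is above this point. An open trough 18 mm wide lies under the recess along its whole path.
- cover (a joint): Travel of the cover in m: 0 shut, 0.040 fully open against a hard stop. A sprung catch in the recess locks it: shut, again at about 10 to 15 and 23 to 28 mm if let up there, and open beyond 34 mm. Side load while the catch is still up binds it.
- pin_tool_handle (a point): Centre of the handle of the loose pin tool, which stands upright, pin down, in the stand. Black handle 20 x 20 mm square, 55 mm long along z, sides along its x and y axes; its lower end, 27.5 mm below this point, rests on the stand's top, 68 mm above the worktop.
- stand_hole0 (a point): Centre of the mouth of the hole in the fixed aluminium stand, a block 60 x 60 mm and 68 mm high, level with its top; hole 15 mm in diameter and 64 mm deep. The tool is home when its handle rests on the top.
- tester: The same tester; origin at the centre of its underside on the worktop. Its catch travels 7 mm down from rest to a hard stop and frees the cover only while it is more than 4 mm down. Its spring gives 2.5 N at rest, 5.3 N at 4 mm, 7.4 N at 7 mm. Cover and catch are thin plastic and break if the tool is pressed on them with over 22 N in all.
- pin_tool: The pin tool (about 0.1 kg); origin at the centre of the handle's lower end, z up the handle. Below it: steel shank 11 mm in diameter, 12 mm long, then a steel pin 5 mm in diameter in a stiff friction chuck (slips at 80 N). The pin sticks out of the shank by 20 to 46 mm, different each time and not measured: its tip is 32 to 58 mm below the origin.
- flux_jar: Bystander: small jar with a black lid, 39 mm across, 31 mm high; origin at its underside.
- drive: Bystander: flat drive 70 x 100 x 10 mm; origin at its underside.
- wick_reel: Bystander: small reel 39 mm across, 12 mm high, lying flat; origin at its underside.
Mind the look-alikes: they are no part of the job. What is meant by the pin_tool is not purple or white, and is the smaller of those in its own colour.

How it is judged (in metres and radians):
On the way:
1. the pin has pushed the cover open and still bears on it (value of joint cover above 0.034 m and contact force between pin_tool and tester above 1 N), for 0.05 s.
At the end, for the whole second after the job is handed in: The cover is at least 36 mm open (of 40), and the pin tool stands at rest and upright (within 7 degrees) in the stand's hole, its handle's lower end within 4 mm of the stand's top and within 6 mm of the hole's axis (value of joint cover above 0.036 m and horizontal distance between pin_tool_handle and stand_hole0 below 0.006 m and z of pin_tool_handle in the frame of stand_hole0 between 0.0235 and 0.0315 m and angle between pin_tool_handle's own z axis and vertical below 0.12 rad and linear speed of pin_tool below 0.02 m/s); the robot touches nothing.
It fails at once if the tool is forced against the tester with more than 22 N (contact force between pin_tool and tester above 22 N).
It fails at once if the gripper or arm touches the tester, its cover or catch (contact force between any of the fingers, the arm and tester above 1 N).
It fails at once if a bystander is moved by more than 20 mm (distance of any of flux_jar, drive, wick_reel from where it was at the start of the episode above 0.02 m).
It also fails if it takes over 67 s, if anything falls off the work surface, if the arm or the gripper's body presses on something with over 40 N, if the wrist force passes 120 N, or if a joint passes its speed limit or range.

## Working session

There is one attempt and no reset: what is moved stays moved. The work goes in short steps, Python scripts to look and compute and a tool call to move; the robot and the scene stay as the last step left them, time stands still between calls to the robot, and variables do not carry over. Pictures are saved under pics/ and viewed, at most 10 in all, crops included, and the job is handed in when it is done.

Besides the shell and the picture viewer there is one more tool, called after "Emit:" by a JSON object that holds its "op" and its "data". play_rows: Moves the arm, as the interface text tells. Its arguments: {"type":"object","properties":{"increments":{"type":"array"},"grip_force":{"type":"number"}},"required":["increments"]}

```bash
mkdir -p pics; ls
cat > h.py <<'E'
import numpy as np, cv2
from workcell import telemetry, camera, calibration, workorder
from scipy.spatial.transform import Rotation as R
def K(c):
    f=200/np.tan(np.radians(c["vertical_fov"])/2); return f
def cloud(name):
    o=telemetry.get_obs(); im,d=camera(name); c=calibration(name); f=K(c)
    v,u=np.mgrid[0:400,0:640].astype(float)
    xd=(u-c["cx"])/f; yd=(v-c["cy"])/f; x,y=xd.copy(),yd.copy()
    for _ in range(20):
        s=1+c["k1"]*(x*x+y*y); x,y=xd/s,yd/s
    P=np.stack([x*d,y*d,d],-1)
    if "hand_eye" in c:
        H=np.array(c["hand_eye"]); P=P@H[:3,:3].T+H[:3,3]
        Rt=R.from_euler('xyz',o["tcp_rot"],degrees=True).as_matrix(); P=P@Rt.T+np.array(o["ee_pos"])
    else:
        Rm=cv2.Rodrigues(np.array(c["rvec"],float))[0]; P=(P-np.array(c["tvec"]).ravel())@Rm
    P[d==0]=np.nan
    return im,P
E
python3 - <<'E'
from h import *
for n in ("top","side"):
    im,P=cloud(n); np.save(f"{n}.npy",P); cv2.imwrite(f"pics/{n}0.png",im[...,::-1]); c=calibration(n); print(n,c)
print(telemetry.get_obs())
E
```

```text
pics
top {'vertical_fov': 47.958983954654514, 'cx': 318.67772652042936, 'cy': 206.95459503310983, 'k1': -0.04081585893810683, 'rvec': array([ 2.17594502, -2.19539929,  0.15151188]), 'tvec': array([0.12245504, 0.56109784, 0.9131263 ])}
side {'vertical_fov': 42.47899835687827, 'cx': 320.66725916437605, 'cy': 193.96044906615342, 'k1': -0.13289900766585527, 'rvec': array([ 0.49844151, -2.43295232,  1.52663374]), 'tvec': array([0.59804065, 0.11196392, 1.04303963])}
{'time': 0.1, 'q': array([6.73799778e+01, 5.00750043e+00, 1.00396619e+01, 9.50989117e+01,
       5.86915614e-04, 9.00010427e+01]), 'qd': array([ 0.00833747, -0.03135688,  0.06205164,  0.0012836 , -0.01840511,
        0.03161339]), 'joint_efforts': array([-6.78010074e-04, -5.21560764e+01,  4.65651262e+01,  1.59676408e-02,
       -1.78141960e-05, -1.24464449e-05]), 'ee_pos': array([0.21146993, 0.507531  , 0.24966423]), 'tcp_rot': array([-1.79933250e+02, -5.85700408e-04,  1.57378934e+02]), 'wrist_force': array([ 0.90069921,  0.52977067, -0.24570951]), 'torque': array([-0.03816205,  0.01628986,  0.02611313]), 'grasp_force': 0.0, 'opening': 0.08523946196440949}
```

View pics/top0.png

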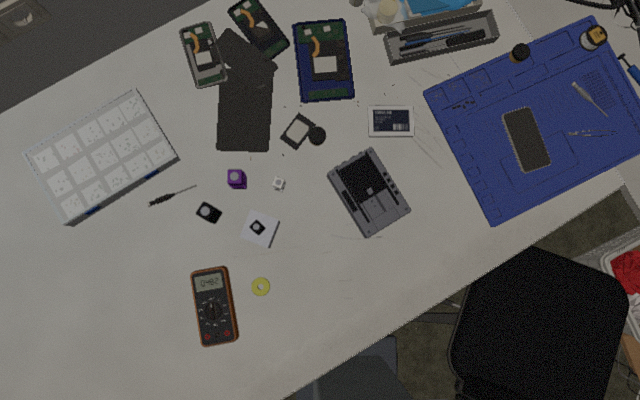

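View pics/side0.png

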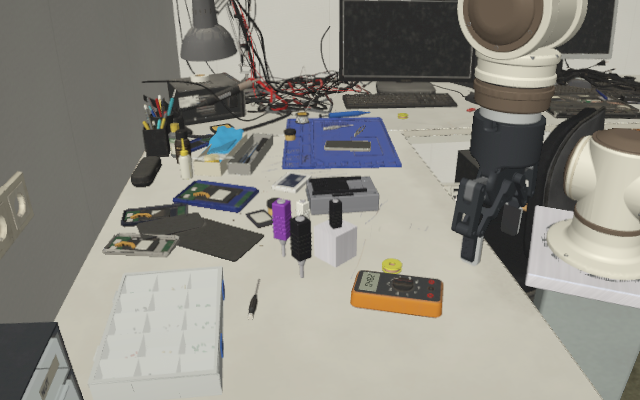

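Candidates (top view): purple tool (236,178), white one (279,184), larger black one (208,212), and small black one on the aluminium block (257,227). The last is black, smaller than the other black one and in the stand, so it fits. I'll confirm it in an enlarged crop and measure.

Run:
```python
from h import *
im=cv2.imread("pics/top0.png"); P=np.load("top.npy"); s=cv2.imread("pics/side0.png"); S=np.load("side.npy")
a=cv2.resize(im[140:260,180:340],None,fx=5,fy=5,interpolation=cv2.INTER_CUBIC)[:, :]
b=cv2.resize(im[140:245,315:420],(600,600),interpolation=cv2.INTER_CUBIC)
cv2.imwrite("pics/c1.png",cv2.resize(np.hstack([a,b]),(800,343)))
for n,(u,v) in dict(big=(208,212),small=(257,227),purple=(236,176),white=(279,184),st1=(245,235),st2=(270,225),deck=(370,205),cov=(357,167),jar=(317,134),reel=(260,287),mm=(215,305)).items(): print(n,P[v,u].round(4))
x,y,z=P[...,0],P[...,1],P[...,2]
def rect(m,zz,name):
    q=P[m][:,:2].astype(np.float32)*1000; r=cv2.minAreaRect(q); print(name,m.sum(),r,'mean',q.mean(0),'z',np.median(P[m][:,2]))
W=np.zeros(x.shape,bool); W[205:255,232:285]=1
rect(W&(z>.06)&(z<.085),0,'standtop'); rect(W&(z>.11)&(z<.14),0,'handle')
W[:]=0; W[140:245,315:420]=1
rect(W&(z>.03)&(z<.065),0,'tester'); rect(W&(z>.0535)&(z<.06),0,'cover')
g=im.astype(int).sum(2)
rect(W&(z>.03)&(z<.065)&(g<150),0,'black')
```

```text
big [0.5439 0.3263 0.1269]
small [0.5155 0.2359 0.1253]
purple [0.6116 0.2756 0.1242]
white [0.6019 0.1971 0.0858]
st1 [0.5033 0.2654 0.0666]
st2 [0.5228 0.2161 0.0661]
deck [0.5636 0.0123 0.0445]
cov [0.6405 0.0393 0.0583]
jar [0.717  0.1195 0.0312]
reel [ 0.3963  0.2421 -0.0016]
mm [0.3643 0.3286 0.0384]
standtop 789 ((517.7449340820312, 238.67254638671875), (60.26342010498047, 59.908843994140625), 68.09221649169922) mean [517.26544 237.91916] z 0.06767494501645695
handle 119 ((517.8967895507812, 238.4241180419922), (20.13615608215332, 18.42566680908203), 44.791053771972656) mean [517.2948  237.78127] z 0.12253446106219082
tester 3915 ((624.2022705078125, 31.244430541992188), (231.4365234375, 111.22767639160156), 30.65582847595215) mean [592.34784   15.692439] z 0.04481428083326617
cover 1117 ((601.8424072265625, 18.386688232421875), (125.82516479492188, 75.18429565429688), 30.507904052734375) mean [618.2557    28.459122] z 0.05555278532437514
black 1740 ((633.7478637695312, 40.28895568847656), (206.09463500976562, 105.32555389404297), 30.8981876373291) mean [611.1584   27.97753] z 0.054521372004265864
```

View pics/c1.png

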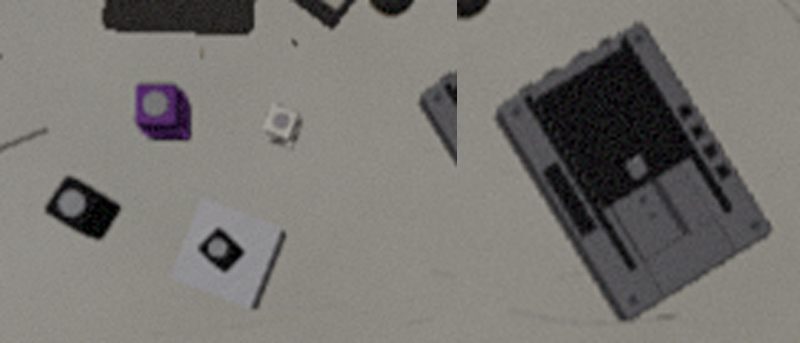

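The small black tool at crop (220,248) is confirmed as the one in the stand. The recess shows as a grey spot at crop (637,167), near the cover edge facing the free deck.

Run:
```python
from h import *
im=cv2.imread("pics/top0.png"); P=np.load("top.npy"); z=P[...,2]
print(np.array(calibration("wrist")["hand_eye"]).round(3), calibration("wrist")["vertical_fov"])
m=np.zeros(z.shape,np.uint8); m[140:245,322:415]=((z>.035)&(z<.065))[140:245,322:415]
m=cv2.morphologyEx(m,cv2.MORPH_OPEN,np.ones((3,3)))
n,l,s,_=cv2.connectedComponentsWithStats(m); k=1+s[1:,4].argmax(); q=P[l==k]; print(cv2.minAreaRect(q[:,:2].astype(np.float32)*1000))
g=im.astype(int).sum(2); m2=np.zeros_like(m); m2[140:245,322:415]=((z>.0535)&(z<.0595)&(g<140))[140:245,322:415]
m2=cv2.morphologyEx(m2,cv2.MORPH_OPEN,np.ones((3,3)))
q=P[m2>0]; print('cover',cv2.minAreaRect(q[:,:2].astype(np.float32)*1000))
# recess blob
for v in range(172,186): print(v,g[v,352:370])
```

```text
[[-0.    -0.958 -0.286  0.074]
 [ 1.     0.    -0.001  0.   ]
 [ 0.001 -0.286  0.958 -0.123]
 [ 0.     0.     0.     1.   ]] 69.10157747779927
((593.7050170898438, 13.150642395019531), (160.78890991210938, 110.95401763916016), 30.836753845214844)
cover ((617.3939819335938, 27.972753524780273), (79.27518463134766, 63.81706237792969), 30.771770477294922)
172 [ 71  58  59  27  58  22 117  46  73  64 101  30  45  60  32  47  90  65]
173 [61 15 35 74 45 92 35 92 32 76 51 63 52 92 60 33 61 40]
174 [57 23 56 61 57 30 77 34 69 26 51 64 69 23 45 64 58 78]
175 [57 74 61 52 75 49 38 18 46 38 23 43 65 98 26 27 63 77]
176 [73 44 65 90 19 68 65 70 70 70 83 77 31 87 74 28 24 17]
177 [55 57 33 67 80 68 56 90 69 89 20 59 61 34 80 43 29 99]
178 [74 55 42 58  5 94 47 89 70 41 51 55 68 57 58 95 26 86]
179 [76 41 56 69 52 36 31 75 14 50 81 69 41 65 53  0 72 61]
180 [ 71  19  53  39 101  40  60  42  15  80  54  46  65  49  47  31  86  44]
181 [77 74 20 85 53 57 56 96 55 77 73 81 14 65 71 53 76 35]
182 [94 48 55 55 61  6 83 63 73 44  6 24 80 78 79 38 40 48]
183 [ 38  35  66  57  39  43  72  59  39  65 108  75  29  64  68  77  39  34]
184 [38 58  1 62 43 58 68 45 85 81 50 19 89 40 45 51 71 64]
185 [68 34 58 84 44 58 90 19 67 44 66 69 50 22 42 63 21 72]
```

Emit:
{"op": "play_rows", "data": {"increments": [[[-20, -7, 2], [0, 0, 2], 0.4], [[-60, -20, 5], [0, 0, 4], 0.4], [[-100, -34, 10], [0, 0, 8], 0.4], [[-145, -49, 10], [0, 0, 10], 0.4], [[-190, -64, 10], [0, 0, 14], 0.4], [[-235, -80, 10], [0, 0, 16], 0.4], [[-280, -95, 10], [0, 0, 20], 0.4], [[-325, -110, 10], [0, 0, 22.4], 0.4], [[-360, -122, 10], [0, 0, 22.4], 0.4], [[-380, -129, 10], [0, 0, 22.4], 0.4], [[-386.6, -131, 10], [0, 0, 22.4], 0.4], [[-386.6, -131, 10], [0, 0, 22.4], 0.4], [[-386.6, -131, 10], [0, 0, 22.4], 0.4]]}}

```text
time: 1.4
ee_pos: [0.5174, 0.2386, 0.2402]
tcp_rot: [-180.0, -0.0, 135.0]
wrist_force: [-0.6, -0.2, -0.0]
opening: 0.0513
grasp_force: 0.0
```

Run:
```python
from h import *
im,P=cloud("wrist"); np.save("w1.npy",P); cv2.imwrite("pics/w1.png",im[...,::-1]); o=telemetry.get_obs(); print(o["q"],o["ee_pos"],o["tcp_rot"],o["wrist_force"])
z=P[...,2]; near=np.hypot(P[...,0]-.5175,P[...,1]-.238)<.045
for lo,hi in((.11,.135),(.06,.075)):
    m=(near&(z>lo)&(z<hi)).astype(np.uint8); m=cv2.morphologyEx(m,cv2.MORPH_OPEN,np.ones((3,3)))
    q=P[m>0]; print(m.sum(),cv2.minAreaRect(q[:,:2].astype(np.float32)*1000),np.median(q[:,2]))
```

```text
[2.47810060e+01 7.53681595e+00 1.17542321e+01 9.42267072e+01
 1.01464950e-02 6.97359635e+01] [0.5172888  0.2388648  0.24032617] [-1.79994798e+02 -1.27364242e-02  1.35045041e+02] [-0.61134027 -0.71545732  0.25352194]
555 ((515.8764038085938, 239.7236785888672), (19.926311492919922, 20.2622127532959), 47.479190826416016) 0.12240823627823721
2481 ((516.0552368164062, 239.353515625), (60.18266677856445, 60.44118881225586), 68.11067962646484) 0.06752385477805875
```

View pics/w1.png

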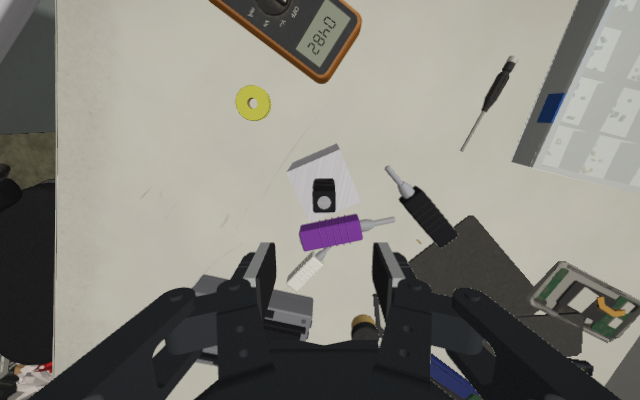

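The wrist view shows the small black tool at (324,195) in the block. Other tools stand well clear of it, so I can descend and grip.

Emit:
{"op": "play_rows", "data": {"increments": [[[0.5, 0, 30], [0, 0, -2.5], 0.4], [[0.5, 0, 65], [0, 0, -2.5], 0.4], [[0.5, 0, 95], [0, 0, -2.5], 0.4], [[0.5, 0, 115], [0, 0, -2.5], 0.4], [[0.5, 0, 130], [0, 0, -2.5], 0.4], [[0.5, 0, 138], [0, 0, -2.5], 0.4], [[0.5, 0, 138], [0, 0, -2.5], 0.4], [[0.5, 0, 138], [0, 0, -2.5], 0.55], [[0.5, 0, 138], [0, 0, -2.5], 0.7], [[0.5, 0, 138], [0, 0, -2.5], 0.8], [[0.5, 0, 138], [0, 0, -2.5], 1], [[0.5, 0, 138], [0, 0, -2.5], 1], [[0.5, 0, 138], [0, 0, -2.5], 1], [[0.5, 0, 138], [0, 0, -2.5], 1]], "grip_force": 50}}

```text
time: 2.85
ee_pos: [0.5182, 0.2387, 0.1035]
tcp_rot: [179.9, 0.0, 137.5]
wrist_force: [-0.4, 0.8, 5.8]
opening: 0.0197
grasp_force: 49.0
```

Emit:
{"op": "play_rows", "data": {"increments": [[[0, 0, -5], [0, 0, 0], 1], [[0, 0, -15], [0, 0, 0], 1], [[0, 0, -30], [0, 0, 0], 1], [[0, 0, -55], [0, 0, 0], 1], [[0, 0, -80], [0, 0, 0], 1], [[0, 0, -105], [0, 0, 0], 1], [[0, 0, -120], [0, 0, 0], 1], [[0, 0, -120], [0, 0, 0], 1], [[0, 0, -120], [0, 0, 0], 1]]}}

```text
time: 3.75
ee_pos: [0.5178, 0.2385, 0.2225]
tcp_rot: [180.0, 0.0, 137.5]
wrist_force: [0.6, -0.3, -0.9]
opening: 0.0195
grasp_force: 48.9
```

Run:
```python
from h import *
o=telemetry.get_obs(); print(o["ee_pos"],o["tcp_rot"],o["wrist_force"],o["opening"])
im,P=cloud("side"); np.save("s1.npy",P)
c=calibration("side"); f=K(c)
def proj(p):
    k=cv2.projectPoints(np.array([p],float),np.array(c["rvec"],float),np.array(c["tvec"],float),np.array([[f,0,c["cx"]],[0,f,c["cy"]],[0,0,1]]),np.array([c["k1"],0,0,0.]))[0].ravel(); return k
t=np.array(o["ee_pos"])
for dz in (.0195,-.0355,-.0475,-.0675,-.0935): print(dz,proj(t+[0,0,dz]).round(1))
u,v=proj(t+[0,0,-.05]).astype(int)
cv2.imwrite("pics/s1.png",cv2.resize(im[v-50:v+50,u-50:u+50,::-1],(600,600),interpolation=cv2.INTER_CUBIC)); print(u-50,v-50)
m=np.hypot(P[...,0]-t[0],P[...,1]-t[1])<.02
for v0 in range(v-30,v+50):
    r=m[v0]&(P[v0,:,2]>.08)
    if r.any(): print(v0,r.sum(),P[v0][r].mean(0).round(4))
```

```text
[0.517783   0.23848518 0.22251289] [1.79969451e+02 1.33616017e-02 1.37479952e+02] [ 0.55768337 -0.34561313 -0.94072269] 0.019461982550243867
0.0195 [334.8 141.1]
-0.0355 [334.8 169.1]
-0.0475 [334.8 175.1]
-0.0675 [334.8 184.8]
-0.0935 [334.7 197.2]
284 126
146 17 [0.5101 0.2471 0.2367]
147 18 [0.5104 0.2485 0.2352]
148 18 [0.5108 0.2475 0.2329]
149 18 [0.5105 0.2481 0.2312]
150 18 [0.5107 0.2476 0.2291]
151 17 [0.51   0.2473 0.2272]
152 18 [0.5106 0.2478 0.2253]
153 18 [0.5109 0.2476 0.2233]
154 16 [0.5097 0.2468 0.2212]
155 19 [0.5117 0.2474 0.2193]
156 19 [0.5118 0.2473 0.2173]
157 18 [0.511  0.2471 0.2154]
158 17 [0.51   0.2468 0.2134]
159 17 [0.51   0.2471 0.2116]
160 18 [0.5112 0.247  0.2094]
161 18 [0.5141 0.2488 0.2077]
162 15 [0.5144 0.2505 0.2063]
163 14 [0.5138 0.2496 0.2041]
164 14 [0.5131 0.2465 0.2011]
165 13 [0.5139 0.2469 0.1991]
166 13 [0.514  0.2466 0.197 ]
167 13 [0.5137 0.2474 0.1954]
168 13 [0.5138 0.2473 0.1934]
169 12 [0.5127 0.2475 0.1916]
170 11 [0.5115 0.2479 0.19  ]
171 6 [0.5136 0.2501 0.1885]
172 6 [0.5143 0.2434 0.1838]
173 5 [0.5153 0.2434 0.1816]
174 5 [0.5152 0.2437 0.1797]
175 4 [0.5149 0.242  0.177 ]
176 2 [0.5164 0.2406 0.1742]
177 3 [0.5163 0.2409 0.1723]
178 3 [0.5162 0.2412 0.1704]
179 3 [0.5156 0.2427 0.1691]
180 3 [0.5171 0.239  0.1653]
181 3 [0.5169 0.2394 0.1634]
182 3 [0.5164 0.2408 0.162 ]
183 3 [0.5163 0.2409 0.1601]
184 3 [0.516  0.2416 0.1583]
185 3 [0.5161 0.2415 0.1562]
186 3 [0.5164 0.2407 0.1538]
187 3 [0.5165 0.2405 0.1516]
188 3 [0.5162 0.2412 0.1498]
189 3 [0.5165 0.2403 0.1473]
190 3 [0.5162 0.241  0.1456]
191 3 [0.5162 0.2412 0.1436]
192 3 [0.5158 0.2422 0.1421]
193 3 [0.5165 0.2405 0.1391]
194 1 [0.5163 0.2407 0.1371]
```

View pics/s1.png

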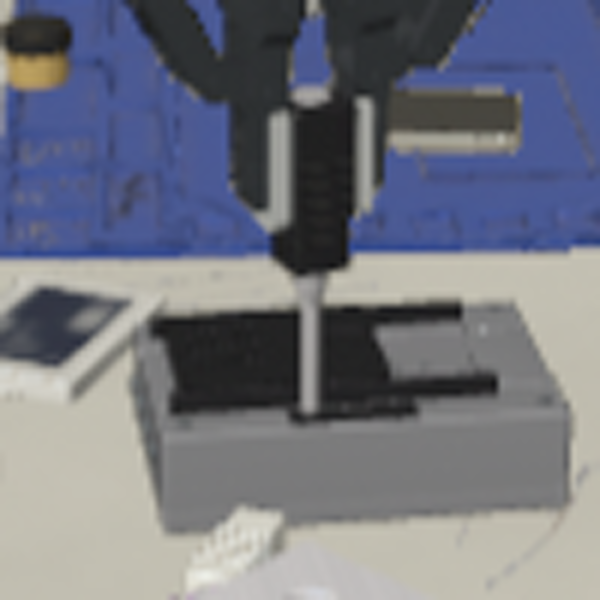

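The pin hangs vertically under the handle with its tip about 85 mm below the TCP. Next is a fine measurement of the recess from the top image.

Run:
```python
from h import *
im=cv2.imread("pics/top0.png"); P=np.load("top.npy"); g=im.astype(int).sum(2)
print(g[184:199,362:379])
m=np.zeros(g.shape,bool); m[186:196,365:376]=g[186:196,365:376]>190
n,l,s,ce=cv2.connectedComponentsWithStats(m.astype(np.uint8)); k=1+s[1:,4].argmax()
q=P[l==k]; print(s[k],ce[k],q.mean(0),np.median(q,0),q.min(0),q.max(0))
c=calibration("top"); print(-cv2.Rodrigues(c["rvec"])[0].T@c["tvec"])
```

```text
[[ 50  19  89  40  45  51  71  64  76  64  76  64  60  65  46  68  82]
 [ 66  69  50  22  42  63  21  72  72  16  74  86  34  50  75  49  63]
 [ 53  84  81  60  69  55  71  45  51  70  68   7  72  58  60  58  73]
 [ 37  81  32  98  70  36  12  97 187 120  66  37  95  23  46  50   0]
 [104  69  29  44  51 114 117 270 279 175  73  39  42  44  48  46  71]
 [ 76  11  29   0  95 198 242 306 267 241 116  38  63  36  35  70  32]
 [ 72  48  21  79 105 245 261 248 264 271 193  64  21  58  77  90  59]
 [ 47  74  52  23 114 219 243 256 261 270 240 116  90  19  50  37  50]
 [ 67  62  75  67  59 122 235 256 256 273 224 111  35  72  60  44 118]
 [ 34  85  30  81   5  78 205 260 254 203 136  56  49  43  56 145 202]
 [ 49  68  70  49  45  45 113 196 197 118  60  70  90  87 173 220 262]
 [ 34  73  77  13  63  57  54  65  60  46  54 123 114 118 177 228 250]
 [ 20  66  86  51  86  33  59  30  48  52 134 197 194 150 147 186 247]
 [ 82  48  67  40  61  69  62  76 111 201 192 258 242 202 152 160 205]
 [ 59  52  84  85  68  38 128 187 224 245 254 255 242 224 167 157 181]]
[367 188   6   7  30] [369.5 190.9] [0.59276073 0.01282559 0.0457828 ] [0.59272952 0.01302792 0.0476014 ] [0.58477622 0.00443541 0.01109834] [0.59866034 0.01829907 0.05749318]
[0.4662877  0.15175504 0.96081833]
```

Emit:
{"op": "play_rows", "data": {"increments": [[[-12, -7, 0], [0, 0, 0], 1], [[-40, -22, 0], [0, 0, 0], 1], [[-70, -39, 0], [0, 0, 0], 1], [[-100, -55, 5], [0, 0, 0], 1], [[-130, -72, 15], [0, 0, 0], 1], [[-160, -88, 30], [0, 0, 0], 1], [[-185, -102, 42], [0, 0, 0], 1], [[-200, -111, 50], [0, 0, 0], 1], [[-208, -115, 55], [0, 0, 0], 1], [[-208, -115, 58], [0, 0, 0], 1], [[-208, -115, 60], [0, 0, 0], 1], [[-208, -115, 60], [0, 0, 0], 1], [[-208, -115, 60], [0, 0, 0], 1]]}}

```text
time: 5.1
ee_pos: [0.5932, 0.014, 0.1628]
tcp_rot: [180.0, 0.0, 137.6]
wrist_force: [-0.6, -0.4, -0.7]
opening: 0.0193
grasp_force: 48.9
```

Run:
```python
from h import *
o=telemetry.get_obs(); print(o["ee_pos"],o["tcp_rot"],o["wrist_force"],o["joint_efforts"])
im,P=cloud("side")
c=calibration("side"); f=K(c)
def proj(p): return cv2.projectPoints(np.array([p],float),np.array(c["rvec"],float),np.array(c["tvec"],float),np.array([[f,0,c["cx"]],[0,f,c["cy"]],[0,0,1]]),np.array([c["k1"],0,0,0.]))[0].ravel()
t=np.array(o["ee_pos"]); tip=t-[0,0,.085]; u,v=proj(tip).round().astype(int)
print("tip proj",u,v,"mouth proj",proj([.5935,.013,.056]))
cv2.imwrite("pics/s2.png",cv2.resize(im[v-30:v+30,u-40:u+40,::-1],(800,600),interpolation=cv2.INTER_CUBIC)); print(u-40,v-30)
m=np.hypot(P[...,0]-t[0],P[...,1]-t[1])<.012
for v0 in range(v-12,v+4):
    r=m[v0]&(P[v0,:,2]>.064)
    if r.any(): print(v0,r.sum(),P[v0][r].mean(0).round(4))
```

```text
[0.59323927 0.01404627 0.16280226] [1.79968478e+02 2.33867691e-02 1.37554381e+02] [-0.63913891 -0.42925066 -0.67438944] [-1.64235723e-01 -5.83349383e+01  4.72659910e+01 -1.62500201e-02
 -1.64674253e-03  5.92604963e-03]
tip proj 341 173 mouth proj [340.90673883 181.03781392]
301 143
161 2 [0.5904 0.0181 0.1098]
162 2 [0.5916 0.015  0.1059]
163 2 [0.5908 0.0168 0.1041]
164 2 [0.5908 0.0167 0.1016]
165 2 [0.5904 0.0177 0.0995]
166 2 [0.5907 0.017  0.0967]
167 2 [0.5902 0.0183 0.0947]
168 2 [0.5904 0.0177 0.0919]
169 2 [0.5906 0.017  0.0891]
170 2 [0.5913 0.0153 0.0858]
171 2 [0.5904 0.0176 0.0843]
172 2 [0.5898 0.0189 0.0823]
173 2 [0.591  0.0159 0.0784]
```

View pics/s2.png

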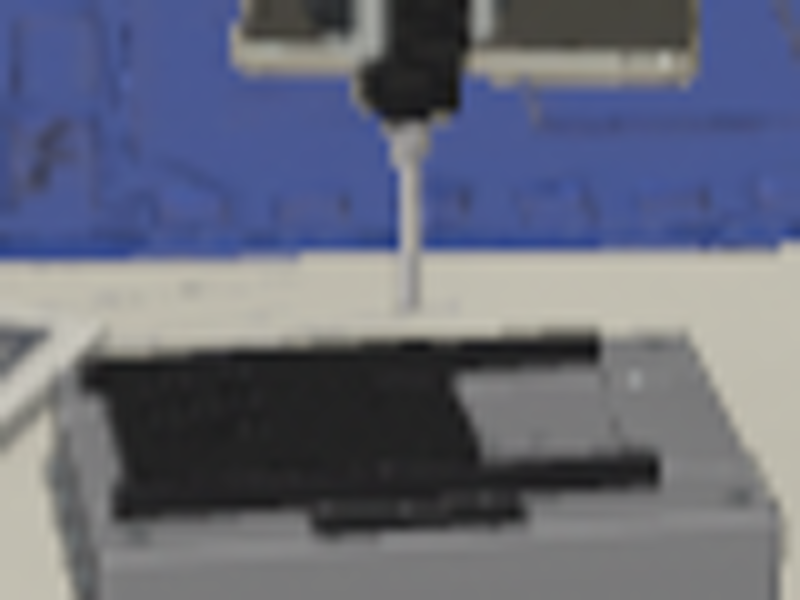

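Emit:
{"op": "play_rows", "data": {"increments": [[[-0.9, -0.5, 6], [0, 0, 0], 1], [[-0.9, -0.5, 12], [0, 0, 0], 1], [[-0.9, -0.5, 16], [0, 0, 0], 1], [[-0.9, -0.5, 19], [0, 0, 0], 1], [[-0.9, -0.5, 21], [0, 0, 0], 1], [[-0.9, -0.5, 22], [0, 0, 0], 1], [[-0.9, -0.5, 23], [0, 0, 0], 1], [[-0.9, -0.5, 24], [0, 0, 0], 1], [[-0.9, -0.5, 24], [0, 0, 0], 1]]}}

```text
time: 6.05
ee_pos: [0.5936, 0.0121, 0.1383]
tcp_rot: [-180.0, -0.0, 137.5]
wrist_force: [0.5, 0.9, -1.8]
opening: 0.0194
grasp_force: 48.9
```

Emit:
{"op": "play_rows", "data": {"increments": [[[0, 0, 1], [0, 0, 0], 1], [[0, 0, 2], [0, 0, 0], 1], [[0, 0, 3], [0, 0, 0], 1], [[0, 0, 3], [0, 0, 0], 1], [[0, 0, 3], [0, 0, 0], 1]]}}

```text
time: 6.55
ee_pos: [0.5935, 0.0121, 0.1353]
tcp_rot: [-180.0, -0.0, 137.5]
wrist_force: [0.3, 0.8, -1.1]
opening: 0.0195
grasp_force: 48.9
```

Emit:
{"op": "play_rows", "data": {"increments": [[[0, 0, 0.7], [0, 0, 0], 1], [[0, 0, 1.4], [0, 0, 0], 1], [[0, 0, 2], [0, 0, 0], 1], [[0, 0, 2], [0, 0, 0], 1], [[0, 0, 2], [0, 0, 0], 1]]}}

```text
time: 7.05
ee_pos: [0.5936, 0.0121, 0.1335]
tcp_rot: [180.0, 0.0, 137.5]
wrist_force: [-0.1, 0.5, 1.2]
opening: 0.0194
grasp_force: 48.9
```

Emit:
{"op": "play_rows", "data": {"increments": [[[0, 0, 0.5], [0, 0, 0], 1], [[0, 0, 1], [0, 0, 0], 1], [[0, 0, 1], [0, 0, 0], 1], [[0, 0, 1], [0, 0, 0], 1]]}}

```text
time: 7.45
ee_pos: [0.5936, 0.0121, 0.1324]
tcp_rot: [180.0, 0.0, 137.5]
wrist_force: [0.6, 0.8, 1.6]
opening: 0.0197
grasp_force: 49.0
```

Emit:
{"op": "play_rows", "data": {"increments": [[[0, 0, 0.5], [0, 0, 0], 1], [[0, 0, 1], [0, 0, 0], 1], [[0, 0, 1], [0, 0, 0], 1], [[0, 0, 1], [0, 0, 0], 1]]}}

```text
time: 7.85
ee_pos: [0.5936, 0.0121, 0.1314]
tcp_rot: [180.0, 0.0, 137.5]
wrist_force: [0.5, -0.9, 2.6]
opening: 0.0193
grasp_force: 49.0
```

Emit:
{"op": "play_rows", "data": {"increments": [[[0, 0, 0.7], [0, 0, 0], 1], [[0, 0, 1.4], [0, 0, 0], 1], [[0, 0, 2.1], [0, 0, 0], 1], [[0, 0, 2.8], [0, 0, 0], 1], [[0, 0, 3], [0, 0, 0], 1], [[0, 0, 3], [0, 0, 0], 1]]}}

```text
time: 8.45
ee_pos: [0.5936, 0.0121, 0.1284]
tcp_rot: [180.0, 0.0, 137.5]
wrist_force: [-0.9, -0.6, 5.3]
opening: 0.0193
grasp_force: 49.3
```

Emit:
{"op": "play_rows", "data": {"increments": [[[0, 0, 0.5], [0, 0, 0], 1], [[0, 0, 1], [0, 0, 0], 1], [[0, 0, 1], [0, 0, 0], 1], [[0, 0, 1], [0, 0, 0], 1]]}}

```text
time: 8.85
ee_pos: [0.5937, 0.0121, 0.1275]
tcp_rot: [180.0, 0.0, 137.5]
wrist_force: [-0.4, -0.3, 4.7]
opening: 0.0196
grasp_force: 49.4
```

Emit:
{"op": "play_rows", "data": {"increments": [[[0, 0, 0.5], [0, 0, 0], 1], [[0, 0, 0.8], [0, 0, 0], 1], [[0, 0, 0.8], [0, 0, 0], 1], [[0, 0, 0.8], [0, 0, 0], 1]]}}

```text
time: 9.25
ee_pos: [0.5937, 0.0121, 0.1269]
tcp_rot: [180.0, 0.0, 137.5]
wrist_force: [0.1, -0.1, 6.2]
opening: 0.0193
grasp_force: 49.5
```

Emit:
{"op": "play_rows", "data": {"increments": [[[0.3, -1, 0], [0, 0, 0], 1], [[0.6, -1.9, 0], [0, 0, 0], 1], [[0.9, -2.9, 0], [0, 0, 0], 1], [[1.2, -3.8, 0], [0, 0, 0], 1], [[1.4, -4.8, 0], [0, 0, 0], 1], [[1.7, -5.7, 0], [0, 0, 0], 1], [[1.7, -5.7, 0], [0, 0, 0], 1]]}}

```text
time: 9.95
ee_pos: [0.5892, 0.0094, 0.1272]
tcp_rot: [179.9, 0.1, 137.5]
wrist_force: [2.6, 1.4, 6.3]
opening: 0.0195
grasp_force: 49.6
```

Emit:
{"op": "play_rows", "data": {"increments": [[[0.3, -1, 0], [0, 0, 0], 1], [[0.6, -1.9, 0], [0, 0, 0], 1], [[0.9, -2.9, 0], [0, 0, 0], 1], [[1.2, -3.8, 0], [0, 0, 0], 1], [[1.4, -4.8, 0], [0, 0, 0], 1], [[1.7, -5.7, 0], [0, 0, 0], 1], [[1.7, -5.7, 0], [0, 0, 0], 1]]}}

```text
time: 10.65
ee_pos: [0.5841, 0.0064, 0.1272]
tcp_rot: [179.9, 0.1, 137.5]
wrist_force: [2.8, 1.6, 5.9]
opening: 0.0194
grasp_force: 49.6
```

Emit:
{"op": "play_rows", "data": {"increments": [[[0.4, -1.4, 0], [0, 0, 0], 1], [[0.9, -2.9, 0], [0, 0, 0], 1], [[1.3, -4.3, 0], [0, 0, 0], 1], [[1.7, -5.7, 0], [0, 0, 0], 1], [[2.2, -7.2, 0], [0, 0, 0], 1], [[2.6, -8.6, 0], [0, 0, 0], 1], [[3, -10.1, 0], [0, 0, 0], 1], [[3.4, -11.5, 0], [0, 0, 0], 1], [[3.9, -12.9, 0], [0, 0, 0], 1], [[4.3, -14.4, 0], [0, 0, 0], 1], [[4.7, -15.8, 0], [0, 0, 0], 1], [[5.2, -17.3, 0], [0, 0, 0], 1], [[5.2, -17.3, 0], [0, 0, 0], 1]]}}

```text
time: 11.95
ee_pos: [0.5686, -0.0029, 0.1272]
tcp_rot: [179.9, 0.1, 137.5]
wrist_force: [2.3, 1.4, 6.6]
opening: 0.0197
grasp_force: 49.5
```

Emit:
{"op": "play_rows", "data": {"increments": [[[0.3, -1, 0], [0, 0, 0], 1], [[0.6, -1.9, 0], [0, 0, 0], 1], [[0.9, -2.9, 0], [0, 0, 0], 1], [[1.2, -3.8, 0], [0, 0, 0], 1], [[1.4, -4.8, 0], [0, 0, 0], 1], [[1.7, -5.7, 0], [0, 0, 0], 1], [[2, -6.7, 0], [0, 0, 0], 1], [[2.3, -7.7, 0], [0, 0, 0], 1], [[2.6, -8.6, 0], [0, 0, 0], 1], [[2.9, -9.6, 0], [0, 0, 0], 1], [[2.9, -9.6, 0], [0, 0, 0], 1]]}}

```text
time: 13.05
ee_pos: [0.56, -0.008, 0.1272]
tcp_rot: [179.9, 0.1, 137.5]
wrist_force: [1.3, 1.4, 5.2]
opening: 0.0195
grasp_force: 49.6
```

Emit:
{"op": "play_rows", "data": {"increments": [[[0.2, -0.6, 0], [0, 0, 0], 1], [[0.3, -1.1, 0], [0, 0, 0], 1], [[0.5, -1.7, 0], [0, 0, 0], 1], [[0.6, -1.9, 0], [0, 0, 0], 1], [[0.6, -1.9, 0], [0, 0, 0], 1], [[0.6, -1.9, 0], [0, 0, 0], 1]]}}

```text
time: 13.65
ee_pos: [0.5581, -0.0091, 0.1271]
tcp_rot: [179.9, 0.1, 137.5]
wrist_force: [1.1, 1.8, 5.5]
opening: 0.0193
grasp_force: 49.6
```

Emit:
{"op": "play_rows", "data": {"increments": [[[0.2, -0.5, 0], [0, 0, 0], 1], [[0.3, -1, 0], [0, 0, 0], 1], [[0.4, -1.4, 0], [0, 0, 0], 1], [[0.4, -1.4, 0], [0, 0, 0], 1], [[0.4, -1.4, 0], [0, 0, 0], 1]]}}

```text
time: 14.15
ee_pos: [0.5569, -0.0099, 0.1271]
tcp_rot: [179.9, 0.1, 137.5]
wrist_force: [1.7, 0.0, 5.0]
opening: 0.0195
grasp_force: 49.7
```

Emit:
{"op": "play_rows", "data": {"increments": [[[0.2, -0.5, 0], [0, 0, 0], 1], [[0.3, -1, 0], [0, 0, 0], 1], [[0.3, -1, 0], [0, 0, 0], 1], [[0.3, -1, 0], [0, 0, 0], 1]]}}

```text
time: 14.55
ee_pos: [0.556, -0.0104, 0.1271]
tcp_rot: [179.9, 0.1, 137.5]
wrist_force: [2.1, 1.3, 5.5]
opening: 0.0198
grasp_force: 49.6
```

Emit:
{"op": "play_rows", "data": {"increments": [[[0.2, -0.5, 0], [0, 0, 0], 1], [[0.3, -1, 0], [0, 0, 0], 1], [[0.3, -1, 0], [0, 0, 0], 1], [[0.3, -1, 0], [0, 0, 0], 1]]}}

```text
time: 14.95
ee_pos: [0.5555, -0.0107, 0.1272]
tcp_rot: [179.9, 0.1, 137.5]
wrist_force: [4.2, 2.8, 5.2]
opening: 0.0195
grasp_force: 49.5
```

Run:
```python
from h import *
im,P=cloud("top"); cv2.imwrite("pics/top1.png",im[...,::-1]); z=P[...,2]; g=im.astype(int).sum(2)
# far edge of cover along tester x axis, in band near the cover's axis
ax=np.array([.859,.512]); ay=np.array([-.512,.859]); 
for nm,Q,G in(("before",np.load("top.npy"),cv2.imread("pics/top0.png").astype(int).sum(2)),("after",P,g)):
    d=Q[...,:2]-[.5937,.0131]; a=d@ax*1000; b=d@ay*1000
    m=(abs(b)<20)&(abs(a)<85)&(G<140)&(Q[...,2]>.04)&(Q[...,2]<.062)
    print(nm,m.sum(),np.histogram(a[m],bins=np.arange(-70,80,5))[0])
```

```text
before 722 [ 0  0  0  0  0  0  0  0  0  0  0 26 41 32 33 44 47 48 46 49 46 46 48 45
 50 43 47 31  0]
after 386 [ 0  0  1 12 20 14 16 20 28 27 30 23 22 24 22 25 24 23 27 27  0  0  0  0
  0  0  0  1  0]
```

Emit:
{"op": "play_rows", "data": {"increments": [[[-0.3, 1, 0], [0, 0, 0], 1], [[-0.6, 2, 0], [0, 0, 0], 1], [[-0.7, 2.4, -2], [0, 0, 0], 1], [[-0.7, 2.4, -5], [0, 0, 0], 1], [[-0.7, 2.4, -8], [0, 0, 0], 1], [[-0.7, 2.4, -12], [0, 0, 0], 1], [[-0.7, 2.4, -18], [0, 0, 0], 1], [[-0.7, 2.4, -28], [0, 0, 0], 1], [[-0.7, 2.4, -45], [0, 0, 0], 1], [[-0.7, 2.4, -65], [0, 0, 0], 1], [[-0.7, 2.4, -85], [0, 0, 0], 1], [[-0.7, 2.4, -95], [0, 0, 0], 1], [[-0.7, 2.4, -95], [0, 0, 0], 1], [[-0.7, 2.4, -95], [0, 0, 0], 1]]}}

```text
time: 16.4
ee_pos: [0.5566, -0.0098, 0.2209]
tcp_rot: [-180.0, -0.0, 137.5]
wrist_force: [0.6, 0.9, -1.0]
opening: 0.0193
grasp_force: 48.8
```

Run:
```python
from h import *
o=telemetry.get_obs(); print(o["ee_pos"],o["tcp_rot"],o["wrist_force"],o["opening"])
Rt=R.from_euler('xyz',o["tcp_rot"],degrees=True).as_matrix()
print(Rt.T@(np.array([.5180,.2387,.2225])-o["ee_pos"])*1000)
t=np.array(o["ee_pos"])
im,P=cloud("side"); m=(np.hypot(P[...,0]-t[0],P[...,1]-t[1])<.012)&(P[...,2]>.1)
for v in np.where(m.any(1))[0][::4]: print(v,m[v].sum(),P[v][m[v]].mean(0).round(4))
im,P=cloud("top")
cv2.imwrite("pics/top1b.png",cv2.resize(im[120:260,300:440,::-1],(560,560)))
```

```text
[ 0.55655379 -0.00984476  0.22092061] [-1.79982917e+02 -2.22648332e-02  1.37481880e+02] [ 0.59416923  0.86657178 -1.03827989] 0.01930362834757246
[196.38954787 157.13730171  -1.54992816]
70 1 [ 0.5493 -0.0015  0.3215]
74 3 [ 0.55   -0.0021  0.3125]
78 2 [ 0.5471 -0.0064  0.303 ]
83 1 [ 0.5493 -0.0033  0.2924]
87 3 [ 0.5486 -0.0021  0.2838]
91 2 [ 0.5513 -0.0105  0.2725]
100 1 [ 0.5519 -0.0203  0.2495]
106 5 [ 0.5513 -0.0059  0.2394]
110 2 [ 0.5519 -0.0013  0.2313]
114 1 [ 0.5465 -0.0067  0.2211]
118 3 [ 0.5464 -0.0071  0.2116]
122 1 [ 0.548  -0.0056  0.2024]
126 6 [ 0.5591 -0.0025  0.1925]
131 5 [ 0.5545 -0.0048  0.1805]
135 2 [ 0.5538 -0.0071  0.1702]
139 2 [ 0.5526 -0.0042  0.1616]
143 3 [ 0.554  -0.0054  0.1512]
147 3 [ 0.5541 -0.0061  0.1412]
```

View pics/top1b.png

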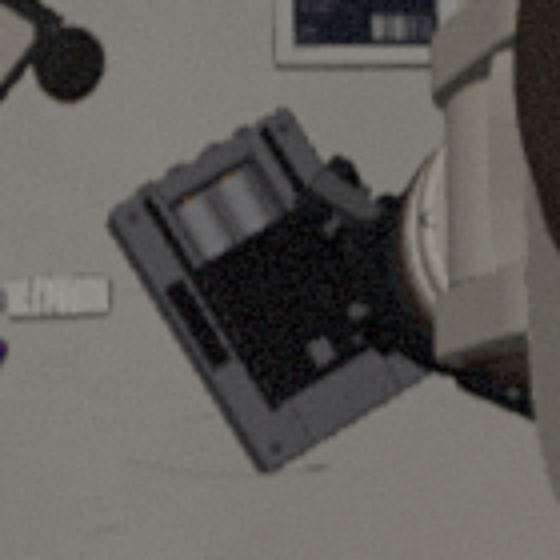

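The cover is fully open, with the cells visible at crop (230,210). A white object at crop (50,295) wasn't there at the start, so I'll check it before going back.

Run:
```python
from h import *
im,P=cloud("side"); im2,P2=cloud("top")
a=cv2.resize(im[150:300,220:420],(800,600))[:, :400*2]
b=im2[140:260,190:350]
cv2.imwrite("pics/now.png",np.hstack([cv2.resize(im[150:310,220:380],(400,400)),cv2.resize(b,(533,400))[:, :400]])[...,::-1])
for n,(u,v) in dict(w=(312,194),w2=(303,193),w3=(322,194),old=(279,184),purple=(236,176),big=(208,212),jar=(317,134)).items(): print(n,P2[v,u].round(3))
```

```text
w [0.59  0.131 0.021]
w2 [0.593 0.15  0.02 ]
w3 [0.59 0.11 0.02]
old [0.615 0.201 0.   ]
purple [0.628 0.289 0.031]
big [ 0.556  0.354 -0.003]
jar [0.717 0.119 0.031]
```

View pics/now.png

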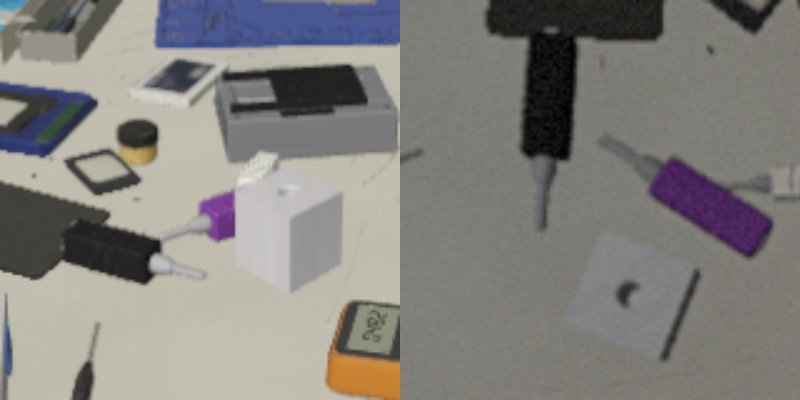

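All three look-alike tools have simply toppled flat. They had nothing holding them up, and they lie clear of my path. The hole in the stand is free at right-panel (628,294), so I'll carry the tool back.

Emit:
{"op": "play_rows", "data": {"increments": [[[12, 9.5, 0], [0, 0, 0], 1], [[36, 29, 0], [0, 0, 0], 1], [[65, 52, -1], [0, 0, 0], 1], [[95, 76, -1.5], [0, 0, 0], 1], [[125, 100, -1.5], [0, 0, 0], 1], [[155, 124, -1.5], [0, 0, 0], 1], [[178, 142, -1.5], [0, 0, 0], 1], [[190, 152, -1.5], [0, 0, 0], 1], [[196.4, 157.1, -1.5], [0, 0, 0], 1], [[196.4, 157.1, -1.5], [0, 0, 0], 1], [[196.4, 157.1, -1.5], [0, 0, 0], 1], [[196.4, 157.1, -1.5], [0, 0, 0], 1]]}}

```text
time: 17.8
ee_pos: [0.5183, 0.2376, 0.223]
tcp_rot: [-180.0, 0.0, 137.4]
wrist_force: [0.1, -0.2, -1.1]
opening: 0.0192
grasp_force: 48.9
```

Run:
```python
from h import *
o=telemetry.get_obs(); print(o["ee_pos"],o["tcp_rot"],o["wrist_force"],o["opening"])
Rt=R.from_euler('xyz',o["tcp_rot"],degrees=True).as_matrix()
print(Rt.T@(np.array([.5180,.2386,.1045])-o["ee_pos"])*1000)
```

```text
[0.51828664 0.2376257  0.22304363] [-1.79994604e+02  1.11224916e-02  1.37403104e+02] [ 0.0538031  -0.24270051 -1.10502236] 0.019220104651210938
[  0.8934601    0.53436536 118.54340972]
```

Descend partway (tip about 20 mm into the hole), then go by feel.

Emit:
{"op": "play_rows", "data": {"increments": [[[0.9, 0.5, 15], [0, 0, 0], 1], [[0.9, 0.5, 35], [0, 0, 0], 1], [[0.9, 0.5, 50], [0, 0, 0], 1], [[0.9, 0.5, 60], [0, 0, 0], 1], [[0.9, 0.5, 66], [0, 0, 0], 1], [[0.9, 0.5, 70], [0, 0, 0], 1], [[0.9, 0.5, 73], [0, 0, 0], 1], [[0.9, 0.5, 76], [0, 0, 0], 1], [[0.9, 0.5, 80], [0, 0, 0], 1], [[0.9, 0.5, 85], [0, 0, 0], 1], [[0.9, 0.5, 90], [0, 0, 0], 1], [[0.9, 0.5, 90], [0, 0, 0], 1]]}}

```text
time: 19.0
ee_pos: [0.5173, 0.2395, 0.132]
tcp_rot: [-179.9, -0.0, 137.5]
wrist_force: [0.1, 0.3, -1.2]
opening: 0.0197
grasp_force: 48.9
```

Emit:
{"op": "play_rows", "data": {"increments": [[[0, 0, 4], [0, 0, 0], 1], [[0, 0, 8], [0, 0, 0], 1], [[0, 0, 12], [0, 0, 0], 1], [[0, 0, 16], [0, 0, 0], 1], [[0, 0, 20], [0, 0, 0], 1], [[0, 0, 23], [0, 0, 0], 1], [[0, 0, 25], [0, 0, 0], 1], [[0, 0, 26], [0, 0, 0], 1], [[0, 0, 27], [0, 0, 0], 1], [[0, 0, 27], [0, 0, 0], 1]]}}

```text
time: 20.0
ee_pos: [0.5177, 0.2396, 0.106]
tcp_rot: [180.0, -0.0, 137.5]
wrist_force: [0.2, -0.3, -0.5]
opening: 0.0192
grasp_force: 48.9
```

Emit:
{"op": "play_rows", "data": {"increments": [[[0, -0.4, 0.8], [0, 0, 0], 1], [[-0.3, -0.6, 1.6], [0, 0, 0], 1], [[-0.3, -0.6, 2.4], [0, 0, 0], 1], [[-0.3, -0.6, 2.4], [0, 0, 0], 1], [[-0.3, -0.6, 2.4], [0, 0, 0], 1]]}}

```text
time: 20.5
ee_pos: [0.5175, 0.239, 0.1036]
tcp_rot: [-180.0, -0.0, 137.5]
wrist_force: [0.4, -0.6, -0.8]
opening: 0.0195
grasp_force: 49.1
```

Emit:
{"op": "play_rows", "data": {"increments": [[[0, 0, 0.5], [0, 0, 0], 1], [[0, 0, 1], [0, 0, 0], 1], [[0, 0, 1], [0, 0, 0], 1], [[0, 0, 1], [0, 0, 0], 1]]}}

```text
time: 20.9
ee_pos: [0.5175, 0.239, 0.1035]
tcp_rot: [180.0, 0.0, 137.5]
wrist_force: [-2.3, -1.7, 6.4]
opening: 0.0192
grasp_force: 49.9
```

It's seated on the stand, so I'll release and withdraw.

Emit:
{"op": "play_rows", "data": {"increments": [[[0, 0, -0.6], [0, 0, 0], 1], [[0, 0, -0.6], [0, 0, 0], 0.74], [[0, 0, -0.6], [0, 0, 0], 0.7], [[0, 0, -0.6], [0, 0, 0], 0.6], [[0, 0, -0.6], [0, 0, 0], 0.5], [[0, 0, -0.6], [0, 0, 0], 0.4], [[0, 0, -0.6], [0, 0, 0], 0.4], [[0, 0, -5], [0, 0, 0], 0.4], [[0, 0, -15], [0, 0, 0], 0.4], [[0, 0, -30], [0, 0, 0], 0.4], [[0, 0, -60], [0, 0, 0], 0.4], [[0, 0, -90], [0, 0, 0], 0.4], [[0, 0, -120], [0, 0, 0], 0.4], [[0, 0, -140], [0, 0, 0], 0.4], [[0, 0, -140], [0, 0, 0], 0.4], [[0, 0, -140], [0, 0, 0], 0.4]]}}

```text
time: 22.5
ee_pos: [0.5177, 0.2391, 0.2436]
tcp_rot: [179.9, 0.0, 137.5]
wrist_force: [-0.6, 0.1, 0.1]
opening: 0.051
grasp_force: 0.0
```

Run:
```python
from h import *
o=telemetry.get_obs(); print(o["time"],o["ee_pos"],o["wrist_force"],o["opening"])
im,P=cloud("wrist"); z=P[...,2]; near=np.hypot(P[...,0]-.5175,P[...,1]-.238)<.045
for lo,hi in((.11,.135),(.06,.075)):
    m=(near&(z>lo)&(z<hi)).astype(np.uint8); m=cv2.morphologyEx(m,cv2.MORPH_OPEN,np.ones((3,3)))
    q=P[m>0]; print(m.sum(),cv2.minAreaRect(q[:,:2].astype(np.float32)*1000),np.median(q[:,2]))
im,P=cloud("side"); im2,P2=cloud("top")
ax=np.array([.859,.512]); d=P2[...,:2]-[.5937,.0131]; a=d@ax*1000; b=d@np.array([-.512,.859])*1000
m=(abs(b-12)<6)&(P2[...,2]>.0525)&(P2[...,2]<.06)&(im2.astype(int).sum(2)<140); print(np.percentile(a[m],[1,99]))
cv2.imwrite("pics/end.png",np.hstack([cv2.resize(im[150:310,220:380],(400,400)),cv2.resize(im2[140:260,220:420],(667,400))[:,:400]])[...,::-1])
```

```text
22.5 [0.51770735 0.23908839 0.24359039] [-0.55560824  0.13101613  0.09999174] 0.05099650863990219
541 ((515.1014404296875, 240.8358612060547), (19.588537216186523, 19.14887809753418), 47.20571517944336) 0.12254184072490959
2452 ((515.9227905273438, 239.51461791992188), (60.12175750732422, 60.283843994140625), 68.23745727539062) 0.06749856808554006
[-51.1033526   27.34484686]
```

View pics/end.png

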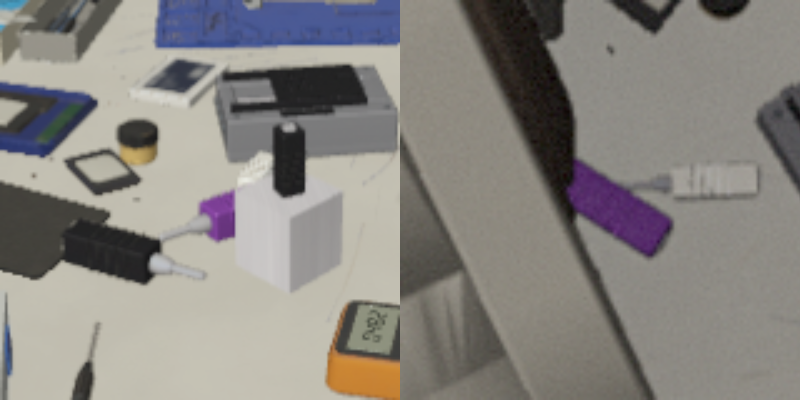

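The tool stands upright, about 1.6 mm off the hole's axis, and the cover has moved about 39–40 mm. Handing in.

```bash
python3 -c "
from workcell import workorder; print(workorder.job_done())"
```

```text
the job is handed in; nothing more can be done
None
```

The job is handed in: I measured the cover about 39–40 mm open (limit 40), and the pin tool stands upright in its stand, about 1.6 mm off the hole's axis. I saw no judged result. The jar, drive and reel were not touched, and the robot's clock read about 23 s of the 67 s allowed.

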